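# Turn the two-lug plug home in the pump housing

### The arm

A 6-joint arm with a two-finger parallel gripper is mounted at the origin on the work surface. World frame = base frame: x ahead of the robot, y to its left, z up, the work surface at z = 0. Lengths are in mm, angles in rad, forces in N, time in s.
With the tool pointing down it reaches from about 275 to 1000 mm from the base axis. Payload 8.4 kg.
Tool frame: the origin (TCP) lies at the very end of the fingers, on their centre line; the grasp point (between the pads) lies 19 mm behind it; z points along the fingers, y is the line along which they close (so a half turn about z gives the same grasp; the last joint's range is limited). The gripper opens to 85 mm and grips with 20 to 120 N. Pads are 22 mm wide; open, the fingers measure 114 mm over their backs; the gripper's body (76 mm by 85 mm) begins 54 mm behind the grasp point. The pads swing forward as they close: fully open they stand 13 mm farther back than shut.
Start: joints at [1.331, 0.353, 1.633, -0, 1.155, -0.002], TCP at [147.227, 607.414, 231.281] pointing down, gripper open.
Joint ranges: [-2.63, 2.63], [-0.92, 2.1], [0.06, 2.66], [-1.3, 4.44], [0, 2.69], [-3.02, 3.02]. Speed limits (rad/s): [2.22, 2.22, 2.79, 3.14, 3.14, 3.14].

### API

Orientations are given as [roll, pitch, yaw] about the fixed x, y, z axes, in that order (R = Rz(yaw) Ry(pitch) Rx(roll)).
In Python, from rig import r, vision gives the robot as it stands. The module is installed in compiled form; this text tells all that it offers.
- The arm moves only by the tool play_rows, never from a script. Its argument "steps" is a list of rows, each an object with "delta_pos": the shift along the tool's x, y, z in cm, a list of three; "yaw": the turn about the tool's z in rad; "jaw": the opening in per cent of the stroke, from 0 (shut) to 100 (fully open). A call has exactly 8 rows; each row is the pose to reach, as a shift and turn from the pose commanded when the call began, along the tool's axes at that moment; what a row does not reach only later rows make up. A row lasts 1/10 s, in which the tool goes at most 50 mm and 8.59 degrees, less where a joint would pass 70% of its speed; a pose out of reach is approached as far as the arm can. A call with a gripper value outside its range is refused whole. The fingers move at their own pace and stop on an object; "grip_force" is the grip in N (left out, the last holds). Time passes only in rows, so rows that repeat a pose let the fingers close, or fill a call up. It gives the time, the measured TCP pose, the force, the opening and the grip force at its end, in the units of the state.
- r.sense(): the state, without advancing time (a new reading comes with each control period).
- vision.grab_frame(name): name is "scene" or "top" or "wrist"; returns (picture, depth): 480x640x3 uint8, red, green, blue; 480x640 float32, mm along the optical axis (not along the pixel's ray), 0 where there is no reading.
- vision.calibration(name): a dict with "mtx" (3x3 intrinsics, pixels), "k1" (the pictures are not rectified: a ray, as slopes to the right and down, at radius r is drawn at 1 + k1 r^2 times it, then the intrinsics apply), "extrinsics" (4x4, takes a point from camera to world coordinates). Camera axes: x right, y down, z forward; pixel columns grow to the right and rows downward; lengths in mm; the calibration is good to about 2 mm. A picture is of the moment at which its call begins: read the wrist's pose just before it. calibration takes no time and is no camera call; for the wrist camera it gives the pose at the moment of the call.
- r.sign_off(): hands the job in; it is judged then, once.
Trained networks look in the newest picture that a camera, given by its name, has taken for a name from the list of things; names that differ only in an ending like _2 or _b are one class to them, and where a whole thing is asked for, a point or a joint stands for the part that bears it (a point fixed in the world has none). Each returns a list of dicts, best first, with "conf" (0 to 1); they miss things now and then, are a little off and sometimes report something else, mostly with a low value. They report only what shows in the picture. A call takes as long as a camera call.
- vision.cut_out(camera, thing): "region" (480x640 bool, what is visible of it) and "uv" ([column, row] in pixels, amid what is visible of it).
- vision.landmark_of(camera, thing): "uv" ([column, row] in pixels: a listed point, or the origin of a listed thing).
The state is a dict: "clock": time; "qpos": joint angles; "qvel": joint speeds; "joint_efforts": joint torques, N m; "eef_pos": TCP position; "tcp_rot": TCP orientation; "contact_force": force on the tool from outside, world axes, zero at the start; "wrist_torque": the same for the moment, N m; "opening": opening from 0.0 (shut) to 1.0 (fully open); "grasp_force": force on a finger pad.
Only numpy, scipy, OpenCV 4.12 (cv2) and the standard library are available. Lean on these libraries where they do the work, as an engineer would, in place of code of your own. Each camera call takes 0.05 s, during which the arm holds its last target. There are 200 camera calls.

### The job

Take the bare-aluminium plug with two lugs from the tray and set it on the mouth of the grey pump housing, with its nose in the bore and its lugs resting on the rim, turned well away from the two slots (not yet dropping in). Then turn it under light pressure until the lugs drop into the slots and it sits fully home, and let go. Leave the other two plugs where they are in the tray.

Things in the scene. Friction and masses are not known exactly. Their poses are not given: they have to be found in the camera images.
- plug_two: Plug to fit: bare aluminium, loose, upright, 0.25 kg. Origin: centre of underside, z up. Nose radius 18 mm, 24 mm from z = 10 to 30. Two opposite lugs along x (+ and -), 12 mm wide, to 44 mm from the axis, z = 16 to 30. On top a grip bar along x, in line with the lugs: 52 mm long, 18 wide (y), z = 30 to 68; grip across its width at z = 54. Half a turn gives the same shape.
- plug_three: Wrong plug, stays in the tray: dark steel, three lugs at 120 degrees, otherwise shaped, sized and with its origin as plug_two.
- plug_plain: Wrong plug, stays in the tray: brass, round flange of radius 38 mm instead of lugs, otherwise as plug_two. The tray is fixed, 258 x 368 mm, blue floor 4 mm above the bench, walls 20 mm high; the three plugs stand in a row, 110 to 130 mm apart along its long side, in any order.
- housing: Grey cast pump housing, fixed, round, 120 mm wide, 50 high, low outlet pipe at one side. Origin: centre of underside, on the bench. Bore radius 29 mm, 44 deep; flat rim at z = 50. Two opposite slots along x (+ and -), 22 mm wide, 14 deep, black floors, to 50 mm from the axis. Plug's origin is at z = 34 mm with lugs on the rim, z = 20 when home. Loose fit: 5 mm sideways, 6 degrees.

How it is judged (in metres and radians):
On the way:
1. the two-lug plug rests on the housing's rim, nose in the bore, its lugs at least 12 degrees away from the slots (z of plug_two in the frame of housing between 0.028 and 0.04 m and horizontal distance between plug_two and housing below 0.012 m and angle between the x axis of plug_two and the x axis of housing, either way round above 0.21 rad and contact force between plug_two and housing above 0.3 N), for 0.2 s.
At the end, for the whole second after the job is handed in: The two-lug plug is at rest in the housing, lugs down in the slots: origin 14 to 24 mm above the housing's underside, within 12 mm of its axis, lug line within 12 degrees of the slot line, tilted under 7 degrees; the other two plugs within 30 mm of their starts (z of plug_two in the frame of housing between 0.014 and 0.024 m and horizontal distance between plug_two and housing below 0.012 m and angle between the x axis of plug_two and the x axis of housing, either way round below 0.21 rad and angle between plug_two's own z axis and vertical below 0.12 rad and linear speed of plug_two below 0.02 m/s and distance of each of plug_three, plug_plain from where it was at the start of the episode below 0.03 m); the robot touches nothing.
It fails at once if the plug is pressed against the housing with more than 100 N (contact force between plug_two and housing above 100 N).
It fails at once if one of the other two plugs is moved by more than 30 mm (distance of any of plug_three, plug_plain from where it was at the start of the episode above 0.03 m).
It also fails if it takes over 48 s, if anything falls off the work surface, if the arm or the gripper's body presses on something with over 40 N, if the wrist force passes 120 N, or if a joint passes its speed limit or range.

## Working session

There is one attempt and no reset: what is moved stays moved. The work goes in short steps, Python scripts to look and compute and a tool call to move; the robot and the scene stay as the last step left them, time stands still between calls to the robot, and variables do not carry over. Pictures are saved under pics/ and viewed, at most 10 in all, crops included, and the job is handed in when it is done.

Besides the shell and the picture viewer there is one more tool, called after ">>>" as name([rows], argument=value, ...), one row to a line, values as JSON. play_rows: Moves the arm, as the interface text tells. Its arguments: {"type":"object","properties":{"steps":{"type":"array"},"grip_force":{"type":"number"}},"required":["steps"]}

```bash
mkdir -p pics; cat > h.py <<'E'
import numpy as np, cv2
from rig import r, vision
def px2w(cam,uv,depth=None,z=None):
    c=vision.calibration(cam); K=np.array(c["mtx"]);T=np.array(c["extrinsics"])
    uv=np.atleast_2d(np.array(uv,float))
    p=cv2.undistortPoints(uv.reshape(-1,1,2),K,np.array([c["k1"],0,0,0.])).reshape(-1,2)
    d=np.c_[p,np.ones(len(p))]
    if depth is not None: return (d*np.reshape(depth,(-1,1)))@T[:3,:3].T+T[:3,3]
    dw=d@T[:3,:3].T; s=(z-T[2,3])/dw[:,2]
    return T[:3,3]+dw*s[:,None]
def cloud(cam,depth,mask):
    v,u=np.nonzero(mask&(depth>0)); return px2w(cam,np.c_[u,v],depth[v,u])
E
python3 - <<'E'
from h import *
s=r.sense();print(s["clock"],s["eef_pos"],s["tcp_rot"],s["opening"])
for cam in("top",):
    im,d=vision.grab_frame(cam);cv2.imwrite(f"pics/{cam}0.png",im[:,:,::-1])
    np.savez(f"{cam}0.npz",im=im,d=d)
    for n in("plug_two","plug_three","plug_plain","housing"):
        for o in vision.cut_out(cam,n)[:2]:
            P=cloud(cam,d,o["region"]);zt=np.percentile(P[:,2],98)
            print(cam,n,round(o["conf"],2),np.round(o["uv"]),o["region"].sum(),"med",np.median(P,0).round(),"ztop",zt.round(1))
        for o in vision.landmark_of(cam,n)[:2]: print("  lm",round(o["conf"],2),np.round(o["uv"],1))
print(vision.calibration("top")["extrinsics"])
print(r.sense()["clock"])
E
```

```text
0.0 [147.07901068 606.96439466 230.57129554] [-3.14022337e+00 -3.88585077e-05  2.90376289e+00] 0.9975810016282928
top plug_two 0.95 [296. 219.] 671 med [570.  77.  36.] ztop 74.5
  lm 0.64 [297.5 222.7]
top plug_three 0.87 [242. 224.] 770 med [555. 184.  36.] ztop 73.9
  lm 0.7 [242.7 225.2]
top plug_plain 0.65 [299. 220.] 584 med [568.  78.  44.] ztop 74.5
top plug_plain 0.57 [182. 243.] 1210 med [517. 302.  34.] ztop 73.6
  lm 0.73 [186.1 245.5]
top housing 0.96 [476. 236.] 4100 med [ 547. -273.   45.] ztop 52.2
  lm 0.68 [467.8 237.4]
[[ 2.57090666e-02 -9.94972151e-01  9.67959854e-02  4.50026930e+02]
 [-9.99661383e-01 -2.51986377e-02  6.49219463e-03  3.27400455e+01]
 [-4.02042589e-03 -9.69301169e-02 -9.95283070e-01  9.50144343e+02]
 [ 0.00000000e+00  0.00000000e+00  0.00000000e+00  1.00000000e+00]]
0.45
```

```bash
python3 - <<'E'
import cv2
im=cv2.imread("pics/top0.png")
cv2.imwrite("pics/top0c.png",cv2.resize(im[160:310,140:540],(800,300),interpolation=cv2.INTER_CUBIC))
E
```

```text
(no output)
```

View pics/top0c.png

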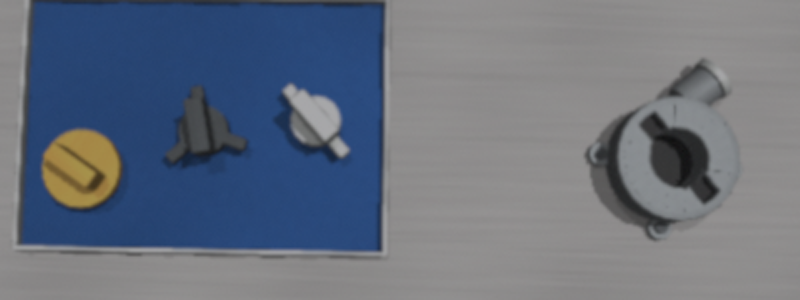

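```bash
python3 - <<'E'
from h import *
z=np.load("top0.npz");d=z["d"]
m=np.zeros((480,640),bool);m[195:250,275:322]=1
P=cloud("top",d,m);B=P[(P[:,2]>62)&(P[:,2]<80)];
(c,wh,a)=cv2.minAreaRect(B[:,:2].astype(np.float32));
q=B[:,:2]-B[:,:2].mean(0);w,V=np.linalg.eigh(q.T@q);v=V[:,1]
print("bar n",len(B),"mean",B.mean(0).round(1),"rect",np.round(c,1),np.round(wh,1),a,"ang",np.degrees(np.arctan2(v[1],v[0])).round(1))
L=P[(P[:,2]>26)]
(c,wh,a)=cv2.minAreaRect(L[:,:2].astype(np.float32));q=L[:,:2]-L[:,:2].mean(0);w,V=np.linalg.eigh(q.T@q);v=V[:,1]
print("all rect",np.round(c,1),np.round(wh,1),"ang",np.degrees(np.arctan2(v[1],v[0])).round(1))
m[:]=0;m[190:290,425:520]=1
P=cloud("top",d,m);R=P[(P[:,2]>45)&(P[:,2]<56)]
# keep near centre then fit circle
c,rad=cv2.minEnclosingCircle(R[np.hypot(*(R[:,:2]-np.median(R[:,:2],0)).T)<75][:,:2].astype(np.float32))
print("rim",np.round(c,1),rad, np.median(R[:,2]))
g=P[:,:2]-c;rr=np.hypot(*g.T)
S=g[(rr>33)&(rr<50)&(P[:,2]<44)];t=np.arctan2(S[:,1],S[:,0])
print("slot n",len(S),np.degrees(np.angle(np.exp(2j*t).mean())/2), "z",np.median(P[(rr>33)&(rr<50)&(P[:,2]<44)][:,2]))
for sg in(1,-1):
    k=np.cos(t-np.angle(np.exp(2j*t).mean())/2)*sg>0;print(S[k].mean(0).round(1)+np.array(c).round(1),k.sum())
E
```

```text
bar n 277 mean [571.5  78.4  71.6] rect [572.1  78.6] [51.9 18.2] 42.31118392944336 ang -137.0
all rect [571.6  78.5] [81.1 47.1] ang -136.9
rim [ 542.4 -269.5] 60.56157684326172 49.466936159147565
slot n 185 39.741552744651756 z 36.9690153543869
[ 575.8 -246. ] 92
[ 512.9 -297.7] 93
```

```bash
cat >> h.py <<'E'
def go(x,y,z,yawdeg):
    s=r.sense();p=np.array(s["eef_pos"]);ro,pi,ya=s["tcp_rot"]
    from scipy.spatial.transform import Rotation as Ro
    R=Ro.from_euler("xyz",[ro,pi,ya]).as_matrix()
    dy=(np.radians(yawdeg)-ya+np.pi/2)%np.pi-np.pi/2
    dy=np.radians(yawdeg)-ya; dy=(dy+np.pi)%(2*np.pi)-np.pi
    print("t",round(s["clock"],2),"pos",p.round(1),"yaw",np.degrees(ya).round(1),"F",np.round(s["contact_force"],1),"op",round(s["opening"],3),"q6",round(s["qpos"][5],2))
    print("delta cm",(R.T@(np.array([x,y,z])-p)/10).round(2),"yaw",round(-dy,3))
E
python3 -c "
from h import *
go(572,78.5,130,43)"
```

```text
t 0.45 pos [147.2 607.4 231.2] yaw 166.4 F [0.5 0.3 0.5] op 1.002 q6 -0.0
delta cm [-53.74 -41.39  10.13] yaw 2.153
```

>>> play_rows([
  {"delta_pos":[-53.7,-41.4,10.1],"yaw":2.153,"jaw":100},
  {"delta_pos":[-53.7,-41.4,10.1],"yaw":2.153,"jaw":100},
  {"delta_pos":[-53.7,-41.4,10.1],"yaw":2.153,"jaw":100},
  {"delta_pos":[-53.7,-41.4,10.1],"yaw":2.153,"jaw":100},
  {"delta_pos":[-53.7,-41.4,10.1],"yaw":2.153,"jaw":100},
  {"delta_pos":[-53.7,-41.4,10.1],"yaw":2.153,"jaw":100},
  {"delta_pos":[-53.7,-41.4,10.1],"yaw":2.153,"jaw":100},
  {"delta_pos":[-53.7,-41.4,10.1],"yaw":2.153,"jaw":100},
])

```text
clock: 1.25
eef_pos: [395.9, 297.3, 172.4]
tcp_rot: [3.141, -0.0, 1.698]
contact_force: [0.8, 0.7, -0.2]
opening: 0.999
grasp_force: 0.0
```

```bash
python3 -c "
from h import *
go(572,78.5,130,43)"
```

```text
t 1.25 pos [395.9 297.3 172.4] yaw 97.3 F [ 0.8  0.7 -0.2] op 0.999 q6 0.51
delta cm [-23.93  14.69   4.24] yaw 0.947
```

>>> play_rows([
  {"delta_pos":[-23.9,14.7,4.2],"yaw":0.947,"jaw":100},
  {"delta_pos":[-23.9,14.7,4.2],"yaw":0.947,"jaw":100},
  {"delta_pos":[-23.9,14.7,4.2],"yaw":0.947,"jaw":100},
  {"delta_pos":[-23.9,14.7,4.2],"yaw":0.947,"jaw":100},
  {"delta_pos":[-23.9,14.7,4.2],"yaw":0.947,"jaw":100},
  {"delta_pos":[-23.9,14.7,4.2],"yaw":0.947,"jaw":100},
  {"delta_pos":[-23.9,14.7,4.2],"yaw":0.947,"jaw":100},
  {"delta_pos":[-23.9,14.7,4.2],"yaw":0.947,"jaw":100},
])

```text
clock: 2.05
eef_pos: [572.6, 80.4, 130.0]
tcp_rot: [-3.141, 0.0, 0.754]
contact_force: [-0.5, 0.4, -1.0]
opening: 0.997
grasp_force: 0.0
```

```bash
python3 - <<'E'
from h import *
go(572,78.5,39,43)
C=vision.calibration("wrist");im,d=vision.grab_frame("wrist")
cv2.imwrite("pics/w1.png",im[:,:,::-1])
P=cloud("wrist",d,np.ones((480,640),bool))
B=P[(P[:,2]>64)&(P[:,2]<78)&(np.hypot(P[:,0]-572,P[:,1]-78.5)<45)]
print(len(B),np.median(B,0),cv2.minAreaRect(B[:,:2].astype(np.float32)) if len(B) else 0)
go(572,78.5,39,43)
E
```

```text
t 2.05 pos [572.6  80.4 130. ] yaw 43.2 F [-0.5  0.4 -1. ] op 0.997 q6 0.95
delta cm [-0.17  0.1   9.1 ] yaw 0.004
3299 [573.17720974  82.73477505  71.25527854] ((571.298583984375, 81.03318786621094), (52.83107376098633, 18.007265090942383), 42.79071807861328)
t 2.1 pos [572.2  81.1 130.2] yaw 43.4 F [0.6 0.7 0.2] op 1.005 q6 0.95
delta cm [-0.19  0.18  9.12] yaw 0.007
```

View pics/w1.png

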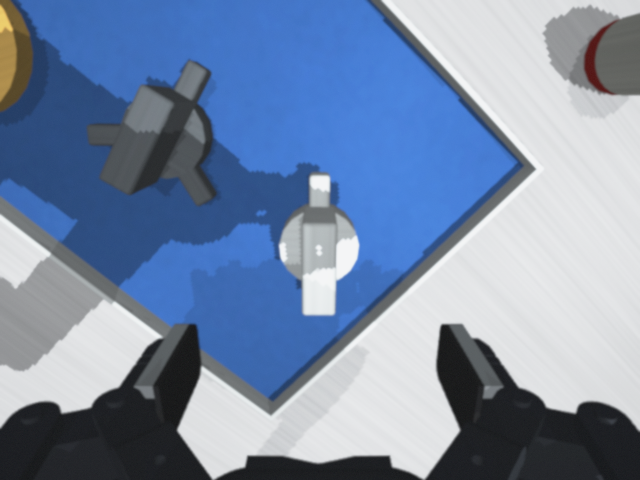

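>>> play_rows([
  {"delta_pos":[-0.1,0.0,3],"yaw":0,"jaw":100},
  {"delta_pos":[-0.1,0,6],"yaw":0,"jaw":100},
  {"delta_pos":[-0.1,0,8],"yaw":0,"jaw":100},
  {"delta_pos":[-0.1,0,9.1],"yaw":0,"jaw":100},
  {"delta_pos":[-0.1,0,9.1],"yaw":0,"jaw":60},
  {"delta_pos":[-0.1,0,9.1],"yaw":0,"jaw":10},
  {"delta_pos":[-0.1,0,9.1],"yaw":0,"jaw":5},
  {"delta_pos":[-0.1,0,9.1],"yaw":0,"jaw":5},
], grip_force=60)

```text
clock: 2.9
eef_pos: [572.3, 80.9, 40.5]
tcp_rot: [3.141, -0.001, 0.757]
contact_force: [0.0, -0.4, 0.1]
opening: 0.33
grasp_force: 0.0
```

>>> play_rows([
  {"delta_pos":[0,0,0],"yaw":0,"jaw":5},
  {"delta_pos":[0,0,0],"yaw":0,"jaw":5},
  {"delta_pos":[0,0,0],"yaw":0,"jaw":5},
  {"delta_pos":[0,0,0],"yaw":0,"jaw":5},
  {"delta_pos":[0,0,0],"yaw":0,"jaw":5},
  {"delta_pos":[0,0,0],"yaw":0,"jaw":5},
  {"delta_pos":[0,0,0],"yaw":0,"jaw":5},
  {"delta_pos":[0,0,0],"yaw":0,"jaw":5},
])

```text
clock: 3.7
eef_pos: [572.1, 80.9, 40.3]
tcp_rot: [3.141, -0.001, 0.757]
contact_force: [-1.0, 0.0, 6.4]
opening: 0.201
grasp_force: 60.2
```

>>> play_rows([
  {"delta_pos":[0,0,-1],"yaw":0,"jaw":5},
  {"delta_pos":[0,0,-3],"yaw":0,"jaw":5},
  {"delta_pos":[0,0,-6],"yaw":0,"jaw":5},
  {"delta_pos":[0,0,-9],"yaw":0,"jaw":5},
  {"delta_pos":[0,0,-11],"yaw":0,"jaw":5},
  {"delta_pos":[0,0,-11],"yaw":0,"jaw":5},
  {"delta_pos":[0,0,-11],"yaw":0,"jaw":5},
  {"delta_pos":[0,0,-11],"yaw":0,"jaw":5},
])

```text
clock: 4.5
eef_pos: [570.5, 80.6, 148.0]
tcp_rot: [-3.14, 0.002, 0.757]
contact_force: [0.4, -0.5, -2.6]
opening: 0.202
grasp_force: 59.2
```

```bash
python3 -c "
from h import *
go(543,-270.5,140,69.5)"
```

```text
t 4.5 pos [570.5  80.6 148. ] yaw 43.4 F [ 0.4 -0.5 -2.6] op 0.202 q6 0.95
delta cm [-26.1   23.64   0.82] yaw -0.456
```

>>> play_rows([
  {"delta_pos":[-1.3,1.2,0],"yaw":-0.03,"jaw":5},
  {"delta_pos":[-3.9,3.5,0],"yaw":-0.08,"jaw":5},
  {"delta_pos":[-6.6,6,0],"yaw":-0.13,"jaw":5},
  {"delta_pos":[-9.8,8.9,0],"yaw":-0.18,"jaw":5},
  {"delta_pos":[-13,11.8,0],"yaw":-0.23,"jaw":5},
  {"delta_pos":[-16.2,14.7,0],"yaw":-0.28,"jaw":5},
  {"delta_pos":[-18.9,17.1,0],"yaw":-0.33,"jaw":5},
  {"delta_pos":[-21,19,0],"yaw":-0.38,"jaw":5},
])

```text
clock: 5.3
eef_pos: [548.0, -203.5, 147.7]
tcp_rot: [-3.139, 0.0, 1.138]
contact_force: [0.5, -0.1, -2.1]
opening: 0.201
grasp_force: 59.1
```

```bash
python3 -c "
from h import *
go(543,-270.5,140,69.5)"
```

```text
t 5.3 pos [ 548.  -203.5  147.7] yaw 65.2 F [ 0.5 -0.1 -2.1] op 0.201 q6 0.08
delta cm [-6.29  2.36  0.77] yaw -0.075
```

>>> play_rows([
  {"delta_pos":[-1.5,0.6,0],"yaw":-0.03,"jaw":5},
  {"delta_pos":[-3.5,1.3,0.2],"yaw":-0.06,"jaw":5},
  {"delta_pos":[-5,1.9,0.5],"yaw":-0.075,"jaw":5},
  {"delta_pos":[-6.3,2.4,0.8],"yaw":-0.075,"jaw":5},
  {"delta_pos":[-6.3,2.4,0.8],"yaw":-0.075,"jaw":5},
  {"delta_pos":[-6.3,2.4,0.8],"yaw":-0.075,"jaw":5},
  {"delta_pos":[-6.3,2.4,0.8],"yaw":-0.075,"jaw":5},
  {"delta_pos":[-6.3,2.4,0.8],"yaw":-0.075,"jaw":5},
])

```text
clock: 6.1
eef_pos: [544.7, -268.1, 141.4]
tcp_rot: [-3.141, -0.0, 1.212]
contact_force: [-0.0, -0.5, -2.9]
opening: 0.2
grasp_force: 59.0
```

```bash
python3 - <<'E'
from h import *
im,d=vision.grab_frame("wrist");cv2.imwrite("pics/w2.png",im[:,:,::-1])
P=cloud("wrist",d,np.ones((480,640),bool))
hp=np.array([543,-270.5])
R=P[(P[:,2]>46)&(P[:,2]<54)&(np.hypot(*(P[:,:2]-hp).T)<70)]
print("rim n",len(R),np.median(R[:,2]))
# outer circle: robust fit using farthest points per angle sector
from scipy.optimize import least_squares
g=R[:,:2]-hp;t=np.degrees(np.arctan2(g[:,1],g[:,0]));rr=np.hypot(*g.T);E=[]
for a in range(-180,180,4):
    k=np.nonzero((t>=a)&(t<a+4))[0]
    if len(k)>5 and rr[k].max()>50: E.append(R[k[np.argsort(rr[k])[-3]],:2])
E=np.array(E);f=least_squares(lambda c:np.hypot(*(E-c).T)-60,hp,loss="soft_l1");print("centre",f.x.round(1),len(E),np.abs(f.fun).mean().round(2))
c=f.x;g=P[:,:2]-c;rr=np.hypot(*g.T);k=(rr>33)&(rr<50)&(P[:,2]>30)&(P[:,2]<42);S=g[k];t=np.arctan2(S[:,1],S[:,0])
print("slot",len(S),np.degrees(np.angle(np.exp(2j*t).mean())/2))
go(c[0],c[1],100,69.5)
E
```

```text
rim n 15656 49.06702647942335
centre [ 541.9 -269.4] 69 0.76
slot 965 37.25060184727575
t 6.15 pos [ 544.7 -268.2  141.4] yaw 69.5 F [-0.8 -0.4 -2.2] op 0.203 q6 -0.1
delta cm [-0.21 -0.22  4.14] yaw -0.001
```

View pics/w2.png

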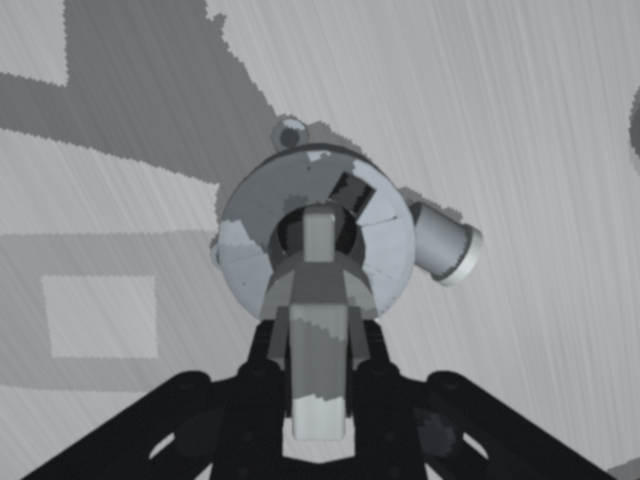

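>>> play_rows([
  {"delta_pos":[-0.25,-0.14,1],"yaw":0,"jaw":5},
  {"delta_pos":[-0.25,-0.14,2.5],"yaw":0,"jaw":5},
  {"delta_pos":[-0.25,-0.14,4],"yaw":0,"jaw":5},
  {"delta_pos":[-0.25,-0.14,5],"yaw":0,"jaw":5},
  {"delta_pos":[-0.25,-0.14,5.8],"yaw":0,"jaw":5},
  {"delta_pos":[-0.25,-0.14,6.3],"yaw":0,"jaw":5},
  {"delta_pos":[-0.25,-0.14,6.6],"yaw":0,"jaw":5},
  {"delta_pos":[-0.25,-0.14,6.6],"yaw":0,"jaw":5},
])

```text
clock: 6.95
eef_pos: [542.4, -270.7, 75.1]
tcp_rot: [-3.141, -0.0, 1.212]
contact_force: [-0.0, -0.1, -2.7]
opening: 0.197
grasp_force: 59.1
```

>>> play_rows([
  {"delta_pos":[0,0,0.1],"yaw":0,"jaw":5},
  {"delta_pos":[0,0,0.2],"yaw":0,"jaw":5},
  {"delta_pos":[0,0,0.3],"yaw":0,"jaw":5},
  {"delta_pos":[0,0,0.4],"yaw":0,"jaw":5},
  {"delta_pos":[0,0,0.45],"yaw":0,"jaw":5},
  {"delta_pos":[0,0,0.5],"yaw":0,"jaw":5},
  {"delta_pos":[0,0,0.5],"yaw":0,"jaw":5},
  {"delta_pos":[0,0,0.5],"yaw":0,"jaw":5},
])

```text
clock: 7.75
eef_pos: [542.4, -270.7, 70.4]
tcp_rot: [3.142, 0.0, 1.212]
contact_force: [0.7, -0.1, -2.7]
opening: 0.203
grasp_force: 59.2
```

>>> play_rows([
  {"delta_pos":[0,0,0.05],"yaw":0,"jaw":5},
  {"delta_pos":[0,0,0.1],"yaw":0,"jaw":5},
  {"delta_pos":[0,0,0.1],"yaw":0,"jaw":5},
  {"delta_pos":[0,0,0.15],"yaw":0,"jaw":5},
  {"delta_pos":[0,0,0.15],"yaw":0,"jaw":5},
  {"delta_pos":[0,0,0.15],"yaw":0,"jaw":5},
  {"delta_pos":[0,0,0.15],"yaw":0,"jaw":5},
  {"delta_pos":[0,0,0.15],"yaw":0,"jaw":5},
])

```text
clock: 8.55
eef_pos: [542.5, -270.7, 70.2]
tcp_rot: [3.141, 0.0, 1.212]
contact_force: [-4.6, 2.3, 11.2]
opening: 0.204
grasp_force: 61.4
```

>>> play_rows([
  {"delta_pos":[0,0,0],"yaw":0.0,"jaw":5},
  {"delta_pos":[0,0,0],"yaw":0.08,"jaw":5},
  {"delta_pos":[0,0,0],"yaw":0.16,"jaw":5},
  {"delta_pos":[0,0,0],"yaw":0.24,"jaw":5},
  {"delta_pos":[0,0,0],"yaw":0.32,"jaw":5},
  {"delta_pos":[0,0,0],"yaw":0.4,"jaw":5},
  {"delta_pos":[0,0,0],"yaw":0.48,"jaw":5},
  {"delta_pos":[0,0,0],"yaw":0.53,"jaw":5},
])

```text
clock: 9.35
eef_pos: [542.4, -270.7, 68.9]
tcp_rot: [3.141, -0.0, 0.679]
contact_force: [1.3, 0.1, -1.7]
opening: 0.199
grasp_force: 59.1
```

>>> play_rows([
  {"delta_pos":[0,0,0.1],"yaw":0,"jaw":5},
  {"delta_pos":[0,0,0.3],"yaw":0,"jaw":5},
  {"delta_pos":[0,0,0.5],"yaw":0,"jaw":5},
  {"delta_pos":[0,0,0.7],"yaw":0,"jaw":5},
  {"delta_pos":[0,0,0.9],"yaw":0,"jaw":5},
  {"delta_pos":[0,0,1.1],"yaw":0,"jaw":5},
  {"delta_pos":[0,0,1.2],"yaw":0,"jaw":5},
  {"delta_pos":[0,0,1.25],"yaw":0,"jaw":5},
])

```text
clock: 10.15
eef_pos: [542.2, -270.6, 56.2]
tcp_rot: [-3.141, 0.0, 0.682]
contact_force: [-1.6, -0.0, 1.8]
opening: 0.197
grasp_force: 59.8
```

>>> play_rows([
  {"delta_pos":[0,0,0],"yaw":0,"jaw":30},
  {"delta_pos":[0,0,0],"yaw":0,"jaw":60},
  {"delta_pos":[0,0,0],"yaw":0,"jaw":80},
  {"delta_pos":[0,0,0],"yaw":0,"jaw":80},
  {"delta_pos":[0,0,-1],"yaw":0,"jaw":80},
  {"delta_pos":[0,0,-4],"yaw":0,"jaw":80},
  {"delta_pos":[0,0,-8],"yaw":0,"jaw":80},
  {"delta_pos":[0,0,-12],"yaw":0,"jaw":80},
])

```text
clock: 10.95
eef_pos: [542.1, -270.5, 178.1]
tcp_rot: [-3.141, 0.0, 0.682]
contact_force: [0.6, 0.0, -0.3]
opening: 0.797
grasp_force: 0.0
```

```bash
python3 - <<'E'
from h import *
im,d=vision.grab_frame("wrist");cv2.imwrite("pics/w3.png",im[:,:,::-1])
P=cloud("wrist",d,np.ones((480,640),bool))
B=P[(P[:,2]>75)&(P[:,2]<110)&(np.hypot(P[:,0]-542,P[:,1]+270)<45)]
print(len(B),np.median(B[:,2]),cv2.minAreaRect(B[:,:2].astype(np.float32)));go(542,-270,176,39)
E
```

```text
2639 94.32871829169852 ((545.814208984375, -272.2915344238281), (51.518638610839844, 18.02430534362793), 38.86073684692383)
t 11.0 pos [ 545.4 -272.2  185.4] yaw 39.1 F [ 3.4 -1.3  4.9] op 0.801 q6 0.42
delta cm [-0.13 -0.39  0.93] yaw 0.001
```

View pics/w3.png

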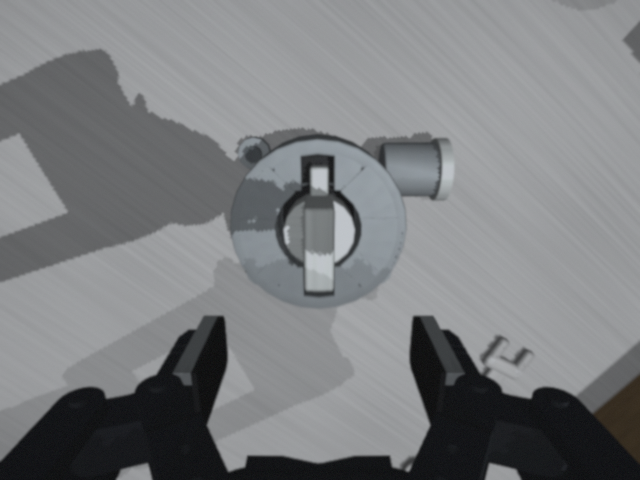

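```bash
python3 - <<'E'
from h import *
im,d=vision.grab_frame("top")
P=cloud("top",d,np.ones((480,640),bool)); print("plug_three/plain unchanged check:",[np.round(o[0]["uv"]) if o else None for o in (vision.landmark_of("top","plug_three"),vision.landmark_of("top","plug_plain"))])
im,d=vision.grab_frame("wrist");P=cloud("wrist",d,np.ones((480,640),bool))
B=P[(P[:,2]>75)&(P[:,2]<110)&(np.hypot(P[:,0]-542,P[:,1]+270)<45)]
print(len(B),np.median(B[:,2]),cv2.minAreaRect(B[:,:2].astype(np.float32)))
if abs(np.median(B[:,2])-88)<4: print(r.sign_off())
E
```

```text
plug_three/plain unchanged check: [array([248., 225.]), array([186., 244.])]
2579 85.6407877462068 ((540.5353393554688, -269.8345642089844), (51.717628479003906, 18.006488800048828), 38.89567947387695)
the job is handed in; nothing more can be done
None
```

The two-lug plug was set on the rim about 30° off the slots, turned until its lugs dropped in, and released fully home in the housing; I handed the job in at about 11 s with the other two plugs still in place in the tray (no verdict was returned).

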